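# Draw the scanner from its cradle and hold it aimed at the barcode label

## Task

Draw the price scanner straight up out of its charging cradle, then tilt and turn it so that its window looks squarely at the middle of the striped barcode label on the sloping stand, from about 5 cm away, with the long side of the window along the long side of the label. Finish while holding it there, raised and still; do not touch the stands with the scanner, do not drop it, and leave the marker and the goods on the table where they are.

Things in the scene. Friction and masses are not known exactly. Their poses are not given: they have to be found in the camera images.
- scanner: White wand-shaped scanner, 168 mm long, standing window-down in the cradle. Origin: middle of the window end. z runs from the window to the blunt top, x along the window's long side (either way round will do), y across its thickness. Head: lowest 46 mm, 38 (x) by 30 mm (y); above it a flat-sided handle 32 (x) by 26 mm (y). 90 to 180 g. Grip it across y, at z = 115 to 150 mm.
- scanner_window (a point): Middle of the scanner's window, at its origin. The dark window measures 30 mm along the scanner's x and 18 mm along y.
- scanner_top (a point): Middle of the scanner's blunt top end, 168 mm from the window along the scanner's z.
- cradle: Grey charging cradle, fixed, 50 mm high, base 130 x 66 mm. Origin: on the table under the middle of the scanner's pocket; z up, x toward the smaller marker pocket 62 mm away. The scanner's pocket is 42 mm (x) by 34 mm (y), open on top, floor 6 mm above the table; the scanner stands in it with its x nearly along the cradle's x.
- label_stand: Fixed wooden counter stand with a sloping plate that bears the striped barcode label. Base 84 x 104 mm; origin on the table under the middle of the plate; x away from the robot at yaw 0, z up. Its highest edge is 72 mm above the table.
- label: The barcode label on its stand's sloping plate (74 x 104 mm), fixed. Origin: middle of the label's face, 52 mm above the table. z is the outward normal, leaning 30 degrees from vertical toward the front of the stand; x points up the slope; y runs along the label's long side. White, 84 mm (y) by 46 mm (x), with black stripes that run along x.
- plaque_stand: A second, equal wooden stand with a round brass-rimmed plaque 52 mm across in place of the label; it is not to be scanned. Fixed. Origin on the table under the middle of the plate, highest edge 72 mm above the table. The two stands may change places.
- marker: Bystander: round-barrelled marker, 18 mm across, 100 mm long, standing in the cradle's smaller pocket, its top 106 mm above the table. Origin at its lower end.
- coasters_plum: Bystander: loose round stack of dark coasters, 115 x 115 x 28 mm, on the table. Origin under its middle.
- case_sage: Bystander: loose striped glasses case, 208 x 91 x 25 mm, lying on the table. Origin under its middle.
- hairtie_white: Bystander: loose white hair tie on a brown card, 175 x 90 x 16 mm, lying on the table. Origin under its middle.

How it is judged:
On the way:
1. the gripped scanner has been drawn straight up out of its pocket, still upright (contact force between the fingers and scanner above 0.5 N and z of scanner_window in the frame of cradle between 0.055 and 0.25 m and horizontal distance between scanner_window and cradle below 0.05 m and angle between scanner's own z axis and vertical below 0.35 rad), for 0.1 s.
At the end, for the whole second after the job is handed in: Scanner held at rest, touching neither cradle nor stands; window facing the label 25 to 80 mm off along its normal, within 16 mm (up the slope) and 20 mm (along it) of its middle; wand within 0.2 rad of the normal, window's long side within 0.3 rad of the label's (contact force between the fingers and scanner above 0.5 N and contact force between scanner and cradle below 0.2 N and contact force between scanner and label_stand below 0.2 N and contact force between scanner and plaque_stand below 0.2 N and z of scanner_window in the frame of label between 0.025 and 0.08 m and x of scanner_window in the frame of label between -0.016 and 0.016 m and y of scanner_window in the frame of label between -0.02 and 0.02 m and z of scanner_top in the frame of label above 0.15 m and angle between the z axis of scanner and the z axis of label, either way round below 0.2 rad and angle between the x axis of scanner and the y axis of label, either way round below 0.3 rad and height (world z) of scanner_window above 0.06 m and linear speed of scanner below 0.02 m/s and angular speed of scanner below 0.15 rad/s); the arm keeps its last pose, push and grip.
It fails at once if the scanner presses on the label stand or the plaque stand (contact force between scanner and label_stand above 1.5 N or contact force between scanner and plaque_stand above 1.5 N).
It fails at once if the scanner is dropped or laid down (height (world z) of scanner_window below 0.035 m and angle between scanner's own z axis and vertical above 0.7 rad).
It fails at once if the marker or goods on the table are shifted by more than 30 mm (distance of any of marker, coasters_plum, case_sage, hairtie_white from where it was at the start of the episode above 0.03 m).
It also fails if it takes over 38 s, if anything falls off the work surface, if the arm or the gripper's body presses on something with over 40 N, if the wrist force passes 120 N, or if a joint passes its speed limit or range.

## Robot

A 7-joint arm with a two-finger parallel gripper is mounted at the origin on a cart in front of the work surface, level with it; the furniture and walls round the work are solid. World frame = base frame: x ahead of the robot, y to its left, z up, the work surface at z = 0. Lengths are in m, angles in rad, forces in N, time in s.
With the tool pointing down it reaches from about 0.35 to 0.9 m from the base axis. Payload 7.2 kg.
Tool frame: the origin (TCP) lies on the centre line of the jaws, within the pads' length; the fingertips stand env.tips_ahead ahead of it and the grasp point (between the pads) lies 6 mm ahead of it (env.tips_ahead is the distance from the TCP to the fingertips, in m); z points along the fingers, y is the line along which they close (so a half turn about z gives the same grasp; the last joint's range is limited). The gripper opens to 88 mm and grips with 3 to 60 N. Pads are 20 mm wide; open, the fingers measure 115 mm over their backs; the gripper's body (75 mm by 178 mm) begins 61 mm behind the grasp point.
Start: joints at [1.192, 0.411, -0.013, 1.596, 0.006, 1.134, -0.082], TCP at [0.191, -0.595, 0.248] pointing down, gripper open.
Joint ranges: [-2.95, 2.95], [-0.29, 1.99], [-1.47, 1.44], [0.14, 2.54], [-1.03, 4.17], [0.13, 1.85], [-2.86, 2.86]. Speed limits (rad/s): [2.39, 2.39, 3.01, 3.01, 3.14, 3.14, 3.14].

## Interface

Orientations are given as [roll, pitch, yaw] about the fixed x, y, z axes, in that order (R = Rz(yaw) Ry(pitch) Rx(roll)).
In Python, from plant import env, solve_ik, eyes, ticket gives the robot as it stands. The module is installed in compiled form; this text tells all that it offers. Calls block until the motion is done:
- env.movep(position, orientation): joint-space move of the TCP to a pose.
- env.move_l(position, attitude=None, feed=0.15, guard=None): straight line of the TCP; attitude=None keeps the orientation; feed is the mean speed in m/s. With guard (N) it stops when the force on the tool has changed by that much, and returns True; else False.
- env.set_joints(angles): joint-space move.
- env.command_gripper(opening, squeeze=None): finger opening in m; squeeze is the grip in N (None keeps the last); returns when the fingers have stopped.
- env.wait(seconds).
- solve_ik(position, orientation): joint angles nearest the present ones, or None.
- eyes.snapshot(name): name is "scene" or "top"; returns a dict with "image" (420x560x3 uint8, red, green, blue), "z_map" (420x560 float32, m along the optical axis (not along the pixel's ray), 0 where there is no reading), "fx", "fy", "cx", "cy" (pixels), "k1" (the pictures are not rectified: a ray, as slopes to the right and down, at radius r is drawn at 1 + k1 r^2 times it, then the intrinsics apply), "pose" (4x4, takes a point from camera to world coordinates). Camera axes: x right, y up, looking along -z (the intrinsics and any distortion apply to the point x, -y, -z); pixel columns grow to the right and rows downward; lengths in m; the calibration is good to about 2 mm. A picture is of the moment at which its call begins.
A pose or a line that the arm cannot do raises env.IKError and nothing moves.
- ticket.sign_off(): hands the job in; it is judged then, once.
Readings, each from a call of its own:
- env.read_t(): time.
- env.read_joint_positions(): joint angles.
- env.read_qd(): joint speeds.
- env.read_joint_torque(): joint torques, N m.
- env.read_tcp_pos(): TCP position.
- env.read_ee_rot(): TCP orientation.
- env.read_wrist_force(): force on the tool from outside, world axes, zero at the start.
- env.read_torque(): the same for the moment, N m.
- env.read_opening(): finger opening in m.
- env.read_grasp_force(): force on a finger pad.
Only numpy, scipy, OpenCV 4.12 (cv2) and the standard library are available. Lean on these libraries where they do the work, as an engineer would, in place of code of your own. Each camera call takes 0.05 s, during which the arm holds its last target. There are 200 camera calls.

## Working session

There is one attempt and no reset: what is moved stays moved. The work goes in short steps, each a Python script; the robot and the scene stay as the last script left them, time stands still between calls to the robot, and variables do not carry over. Pictures are saved under pics/ and viewed, at most 10 in all, crops included, and the job is handed in when it is done.

```bash
mkdir -p pics; cat > h.py <<'E'
import numpy as np, cv2, pickle
from plant import env, solve_ik, eyes, ticket
def cloud(s):
    h,w=s["z_map"].shape
    v,u=np.mgrid[:h,:w]
    xd=(u-s["cx"])/s["fx"]; yd=(v-s["cy"])/s["fy"]
    x,y=xd.copy(),yd.copy()
    for _ in range(10):
        f=1+s["k1"]*(x*x+y*y); x=xd/f; y=yd/f
    z=s["z_map"]
    P=np.stack([x*z,-y*z,-z],-1)@s["pose"][:3,:3].T+s["pose"][:3,3]
    P[z==0]=np.nan
    return P
def snap(n,tag):
    s=eyes.snapshot(n); cv2.imwrite(f"pics/{tag}.png",s["image"][...,::-1]); return s,cloud(s)
E
python3 - <<'E'
from h import *
for n in("scene","top"):
    s,P=snap(n,n+"0"); pickle.dump((s,P),open(n+".pkl","wb")); print(n,s["pose"].round(3).tolist(),s["fx"],s["k1"])
print(env.read_t(),env.tips_ahead,env.read_ee_rot())
E
```

```text
scene [[-0.454, 0.565, -0.689, -0.625], [-0.891, -0.279, 0.358, 0.531], [0.01, 0.777, 0.63, 1.202], [0.0, 0.0, 0.0, 1.0]] 523.302709557668 0.06556162429107477
top [[-0.081, 0.972, -0.22, 0.262], [-0.997, -0.08, 0.012, -0.046], [-0.006, 0.22, 0.975, 1.338], [0.0, 0.0, 0.0, 1.0]] 484.2831033013181 -0.08054301902249289
0.1 0.025 [-3.14022752e+00  1.08760953e-04  3.10848386e-01]
```

View pics/scene0.png

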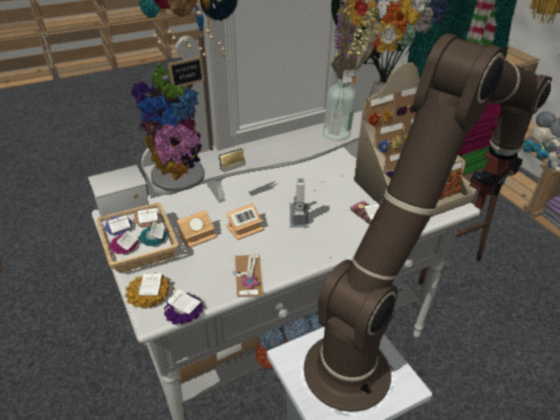

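View pics/top0.png

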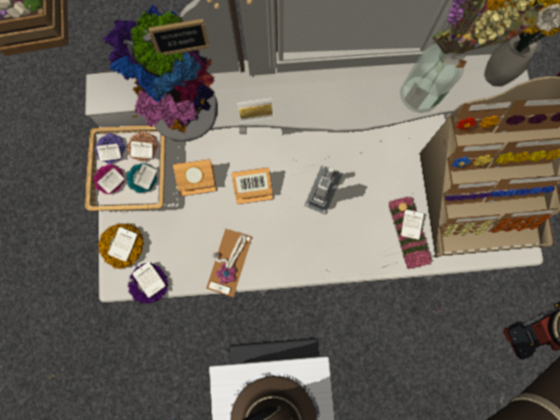

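The top view shows the label stand at about (253,185), the cradle with scanner and marker at (322,188), and the plaque stand at (195,176). Next I'll crop and measure.

```bash
python3 - <<'E'
from h import *
s,P=pickle.load(open("top.pkl","rb")); s2,P2=pickle.load(open("scene.pkl","rb"))
a=cv2.resize(s["image"][145:225,225:365],(784,448),interpolation=cv2.INTER_CUBIC)
b=cv2.resize(s2["image"][165:250,220:330],(776,600),interpolation=cv2.INTER_CUBIC)
cv2.imwrite("pics/ca.png",a[...,::-1]);cv2.imwrite("pics/cb.png",b[...,::-1])
for nm,(Q,(r0,r1,c0,c1)) in {"top lab":(P,(160,210,228,278)),"top cradle":(P,(160,220,300,350)),"sc lab":(P2,(200,240,222,266)),"sc cradle":(P2,(170,232,285,315))}.items():
    q=Q[r0:r1,c0:c1].reshape(-1,3); q=q[~np.isnan(q[:,0])]
    print(nm,"tablez",np.percentile(q[:,2],[2,20,50,80,99]).round(3))
    for lo,hi in((.02,.045),(.045,.06),(.06,.08),(.09,.11),(.11,.165),(.165,.19)):
        m=q[(q[:,2]>lo)&(q[:,2]<hi)]
        if len(m):print(lo,hi,len(m),m.mean(0).round(3),m.min(0).round(3),m.max(0).round(3))
E
```

```text
top lab tablez [-0.004  0.     0.006  0.054  0.071]
0.02 0.045 295 [0.608 0.008 0.04 ] [ 0.594 -0.044  0.03 ] [0.628 0.059 0.045]
0.045 0.06 388 [0.63  0.009 0.053] [ 0.608 -0.043  0.045] [0.653 0.06  0.06 ]
0.06 0.08 323 [0.652 0.011 0.066] [ 0.632 -0.041  0.06 ] [0.667 0.063 0.074]
top cradle tablez [-0.004 -0.001  0.003  0.013  0.177]
0.02 0.045 67 [ 0.578 -0.176  0.034] [ 0.547 -0.22   0.021] [ 0.651 -0.145  0.045]
0.045 0.06 210 [ 0.592 -0.184  0.051] [ 0.548 -0.226  0.045] [ 0.659 -0.147  0.06 ]
0.06 0.08 31 [ 0.598 -0.187  0.07 ] [ 0.563 -0.211  0.06 ] [ 0.633 -0.16   0.08 ]
0.09 0.11 53 [ 0.61  -0.193  0.102] [ 0.562 -0.213  0.091] [ 0.643 -0.16   0.109]
0.11 0.165 65 [ 0.569 -0.172  0.136] [ 0.563 -0.211  0.111] [ 0.635 -0.16   0.164]
0.165 0.19 127 [ 0.579 -0.176  0.175] [ 0.564 -0.192  0.166] [ 0.597 -0.161  0.182]
sc lab tablez [-0.006 -0.001  0.006  0.048  0.067]
0.02 0.045 223 [0.607 0.009 0.037] [ 0.587 -0.045  0.02 ] [0.65  0.06  0.045]
0.045 0.06 253 [0.63  0.01  0.052] [ 0.6   -0.043  0.045] [0.659 0.061 0.06 ]
0.06 0.08 149 [0.65  0.012 0.065] [ 0.628 -0.041  0.06 ] [0.665 0.062 0.077]
sc cradle tablez [-0.006 -0.002  0.001  0.041  0.175]
0.02 0.045 96 [ 0.564 -0.168  0.034] [ 0.543 -0.202  0.02 ] [ 0.655 -0.145  0.045]
0.045 0.06 91 [ 0.575 -0.173  0.05 ] [ 0.541 -0.209  0.045] [ 0.656 -0.146  0.059]
0.06 0.08 39 [ 0.567 -0.17   0.069] [ 0.559 -0.185  0.06 ] [ 0.577 -0.158  0.079]
0.09 0.11 40 [ 0.57  -0.171  0.1  ] [ 0.556 -0.187  0.09 ] [ 0.595 -0.161  0.11 ]
0.11 0.165 104 [ 0.566 -0.171  0.138] [ 0.556 -0.184  0.111] [ 0.578 -0.159  0.165]
0.165 0.19 52 [ 0.574 -0.174  0.173] [ 0.559 -0.192  0.167] [ 0.596 -0.159  0.178]
```

View pics/ca.png

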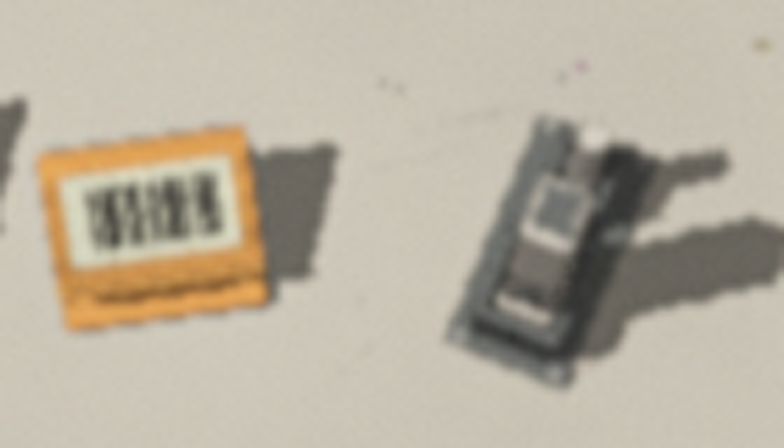

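View pics/cb.png

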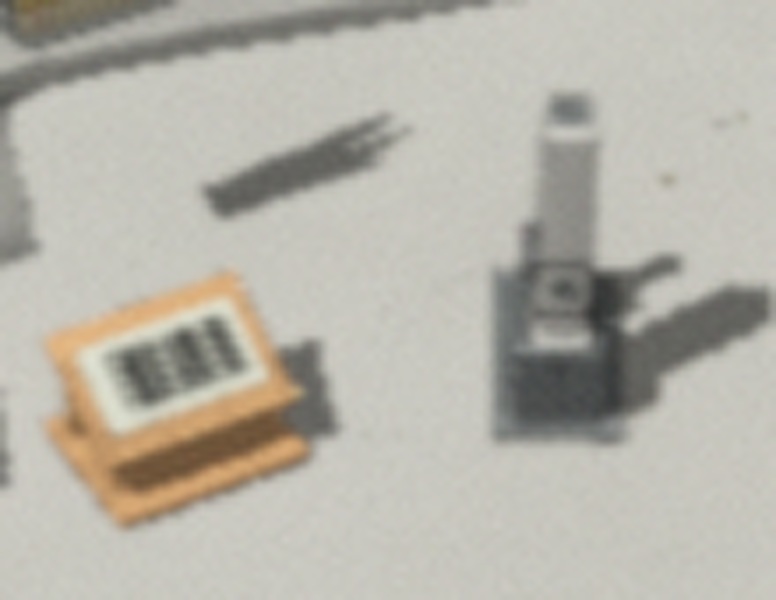

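The crops show the label's low edge toward the robot. The marker is on the far side of the scanner. Next I'll fit the poses.

```bash
cat > fit.py <<'E'
from h import *
def rect(pts):
    (c,wh,a)=cv2.minAreaRect(pts[:,:2].astype(np.float32)); return np.round(c,4),np.round(wh,4),round(a,1)
if __name__=="__main__":
  for n,(lr,cr) in {"top":((160,210,228,278),(160,220,300,350)),"scene":((200,240,222,266),(170,232,285,315))}.items():
    s,P=pickle.load(open(n+".pkl","rb"))
    I=s["image"]; hsv=cv2.cvtColor(I,cv2.COLOR_RGB2HSV)
    def sub(r):
        return P[r[0]:r[1],r[2]:r[3]].reshape(-1,3),hsv[r[0]:r[1],r[2]:r[3]].reshape(-1,3)
    q,h=sub(lr)
    pl=(q[:,2]>.03)&(q[:,2]<.08); p=q[pl]
    for _ in range(3):
        c=p.mean(0); nrm=np.linalg.svd(p-c)[2][2]; nrm*=np.sign(nrm[2]); p=p[abs((p-c)@nrm)<.004]
    print(n,"plate c",c.round(4),"n",nrm.round(3),"lean",np.degrees(np.arccos(nrm[2])).round(1),"yaw",np.degrees(np.arctan2(-nrm[1],-nrm[0])).round(1))
    L=pl&(h[:,1]<75)&(abs((q-c)@nrm)<.006); l=q[L]
    yaw=np.arctan2(-nrm[1],-nrm[0]);
    print(" label mean",l.mean(0).round(4),L.sum(),rect(l), "plate rect",rect(p))
    # long axis in the plane
    d=np.linalg.svd(l-l.mean(0))[2][0]; print(" label long dir",d.round(3),np.degrees(np.arctan2(d[1],d[0])).round(1))
    q,h=sub(cr)
    t=q[(q[:,2]>.168)&(q[:,2]<.185)]; print(" scanner top",t.mean(0).round(4),rect(t))
    t=q[(q[:,2]>.1)&(q[:,2]<.113)&(q[:,0]>.605)]; 
    if len(t):print(" marker",t.mean(0).round(4),len(t))
    t=q[(q[:,2]>.02)&(q[:,2]<.056)]; print(" cradle rect",rect(t))
E
python3 fit.py
```

```text
top plate c [0.6309 0.0088 0.0533] n [-0.477 -0.025  0.879] lean 28.5 yaw 3.0
 label mean [0.6309 0.0095 0.0536] 491 (array([0.6368, 0.0101]), array([0.0555, 0.1029]), 3.6) plate rect (array([0.6301, 0.0089]), array([0.0681, 0.1038]), 2.9)
 label long dir [-0.053  0.999  0.004] 93.1
 scanner top [ 0.5797 -0.1762  0.1751] (array([ 0.5804, -0.1764]), array([0.0254, 0.0303]), 64.3)
 marker [ 0.6348 -0.2055  0.1056] 31
 cradle rect (array([ 0.6037, -0.1892]), array([0.0456, 0.1082]), 61.9)
scene plate c [0.6275 0.0102 0.0508] n [-0.468 -0.041  0.883] lean 28.0 yaw 5.0
 label mean [0.6304 0.0076 0.0522] 308 (array([0.6338, 0.0063]), array([0.104 , 0.0618]), 88.4) plate rect (array([0.628 , 0.0091]), array([0.0702, 0.1041]), 3.8)
 label long dir [-0.102  0.995  0.001] 95.9
 scanner top [ 0.5741 -0.1742  0.1735] (array([ 0.5747, -0.1744]), array([0.0233, 0.0366]), 61.1)
 cradle rect (array([ 0.5986, -0.1886]), array([0.0454, 0.1131]), 61.8)
```

```bash
cat >> h.py <<'E'
from scipy.spatial.transform import Rotation as R
def rpy(M): return R.from_matrix(M).as_euler("xyz")
S=np.array([0.577,-0.175]); YS=np.radians(-28.2)
LAB=np.array([0.6297,0.009,0.052]); YL=np.radians(3.5)
Rl=R.from_euler("z",YL).as_matrix()
n=Rl@[-.5,0,np.sqrt(.75)]; up=Rl@[np.sqrt(.75),0,.5]
def final(sg): 
    y=sg*up; z=-n; return rpy(np.column_stack([np.cross(y,z),y,z]))
E
python3 - <<'E'
from h import *
s,P=pickle.load(open("top.pkl","rb"))
q=P.reshape(-1,3);q=q[q[:,2]>.03]
for y0 in np.arange(-.75,.4,.1):
    m=q[(q[:,1]>y0)&(q[:,1]<y0+.1)&(q[:,0]>.25)]
    print(round(y0,2),[(round(x,2),m[(m[:,0]>x)&(m[:,0]<x+.1),2].max(initial=0).round(2)) for x in np.arange(.3,1.,.1)])
print(env.read_joint_positions())
for yaw in (YS,YS+np.pi):
    for z in(.3,.146): 
        j=solve_ik([*S,z],[np.pi,0,yaw]); print(yaw,z,None if j is None else np.round(j,2))
for sg in(1,-1):
    for d in(.19,.26):
        j=solve_ik(LAB+n*d,final(sg)); print(sg,d,final(sg).round(2),None if j is None else np.round(j,2))
E
```

```text
-0.75 [(np.float64(0.3), np.float64(0.05)), (np.float64(0.4), np.float64(0.14)), (np.float64(0.5), np.float64(0.23)), (np.float64(0.6), np.float64(0.45)), (np.float64(0.7), np.float64(0.5)), (np.float64(0.8), np.float64(0.38)), (np.float64(0.9), np.float64(0.26))]
-0.65 [(np.float64(0.3), np.float64(0.05)), (np.float64(0.4), np.float64(0.14)), (np.float64(0.5), np.float64(0.23)), (np.float64(0.6), np.float64(0.45)), (np.float64(0.7), np.float64(0.59)), (np.float64(0.8), np.float64(0.54)), (np.float64(0.9), np.float64(0.2))]
-0.55 [(np.float64(0.3), np.float64(0.08)), (np.float64(0.4), np.float64(0.14)), (np.float64(0.5), np.float64(0.23)), (np.float64(0.6), np.float64(0.37)), (np.float64(0.7), np.float64(0.63)), (np.float64(0.8), np.float64(0.54)), (np.float64(0.9), np.float64(0.43))]
-0.45 [(np.float64(0.3), np.float64(0.0)), (np.float64(0.4), np.float64(0.0)), (np.float64(0.5), np.float64(0.0)), (np.float64(0.6), np.float64(0.0)), (np.float64(0.7), np.float64(0.6)), (np.float64(0.8), np.float64(0.57)), (np.float64(0.9), np.float64(0.42))]
-0.35 [(np.float64(0.3), np.float64(0.0)), 
[... 2000 characters left out ...]
0.8), np.float64(0.16)), (np.float64(0.9), np.float64(0.16))]
[ 1.19178784  0.41179355 -0.01270589  1.59689594  0.00561114  1.13430829
 -0.08218316]
-0.4921828490624009 0.3 [ 0.35  0.34 -0.19  1.57  0.07  1.23 -1.91]
-0.4921828490624009 0.146 [ 0.3   0.48 -0.11  1.75  0.07  0.91 -1.91]
2.649409804527392 0.3 [ 0.68  0.41 -0.65  1.55  0.25  1.27  1.08]
2.649409804527392 0.146 [ 0.67  0.56 -0.64  1.72  0.39  0.99  0.96]
1 0.19 [2.62 0.   1.63] [ 0.41  0.1  -0.55  2.23  0.28  0.31 -0.3 ]
1 0.26 [2.62 0.   1.63] [ 0.82 -0.06 -0.87  2.2  -0.11  0.46  0.09]
-1 0.19 [-2.62  0.   -1.51] [ 0.96  0.22 -1.16  2.21  0.69  0.39  2.48]
-1 0.26 [-2.62  0.   -1.51] [-1.13 -0.26  0.88  2.28  0.54  0.56  2.6 ]
```

```bash
python3 - <<'E'
from h import *
Y=YS+np.pi
env.movep([.36,-.38,.33],[np.pi,0,1.5])
env.movep([*S,.27],[np.pi,0,Y])
print(env.read_t(),env.read_tcp_pos(),env.read_joint_positions().round(2))
s,P=snap("scene","pre"); pickle.dump((s,P),open("pre.pkl","wb"))
cv2.imwrite("pics/pre_c.png",cv2.resize(s["image"][120:260,220:400],(771,600),interpolation=cv2.INTER_CUBIC)[...,::-1])
E
```

```text
2.3667 [ 0.57637246 -0.17710377  0.26995942] [ 0.68  0.43 -0.63  1.59  0.27  1.21  1.06]
```

View pics/pre_c.png

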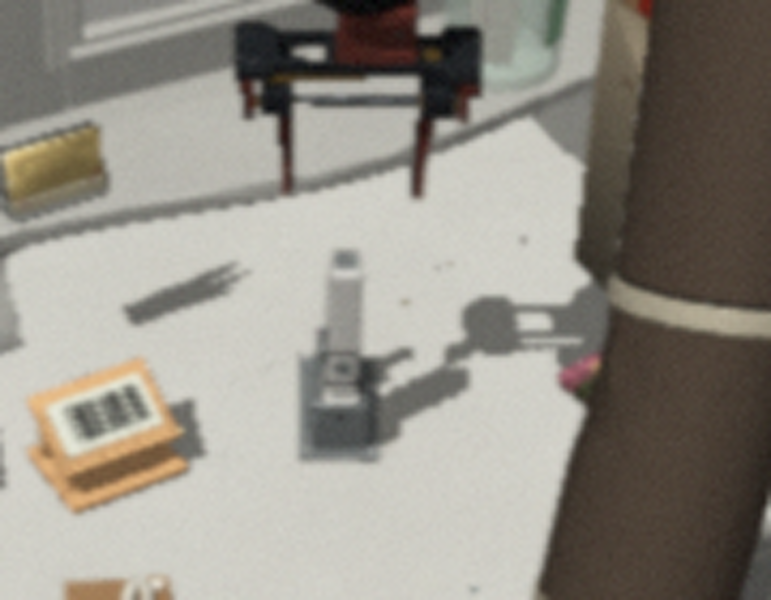

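The open fingers, with tips at (290,190) and (418,190), straddle the scanner, whose top is at (345,260). I'll descend and grip.

```bash
python3 - <<'E'
from h import *
print(env.move_l([*S,.146],[np.pi,0,YS+np.pi],feed=.08,guard=6), env.read_tcp_pos(), env.read_wrist_force().round(2))
env.command_gripper(.02,20); env.wait(.3)
print(env.read_t(),env.read_opening(),env.read_grasp_force(),env.read_wrist_force().round(2),env.read_tcp_pos())
s,P=snap("scene","grip")
cv2.imwrite("pics/grip_c.png",cv2.resize(s["image"][140:240,250:350],(600,600),interpolation=cv2.INTER_CUBIC)[...,::-1])
E
```

```text
False [ 0.57729125 -0.17504861  0.14650702] [ 0.49 -0.08 -1.3 ]
5.3833 0.02607342251257772 19.768150448799133 [-0.93 -0.19  0.33] [ 0.57699683 -0.17500363  0.14600382]
```

View pics/grip_c.png

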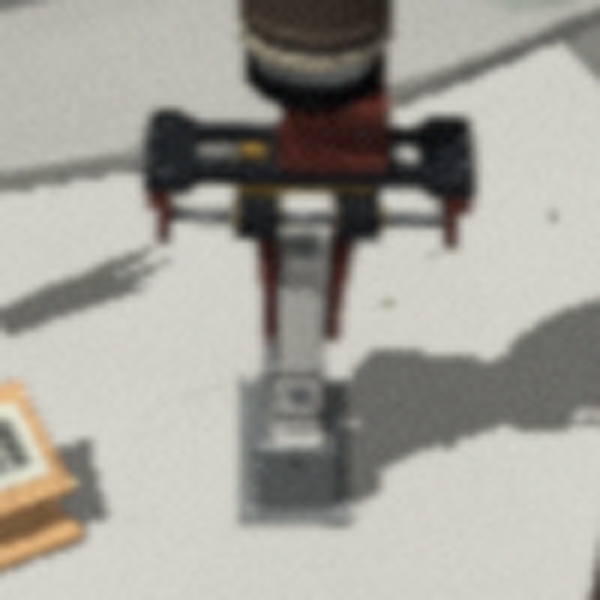

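The fingers hold the handle on its 26 mm flats, with the opening reading 26.07 mm. I'll lift it, then swing to a stand-off from the label.

```bash
python3 - <<'E'
from h import *
env.command_gripper(.02,28)
env.move_l([*S,.27],feed=.08); env.wait(.3)
print(env.read_t(),env.read_opening(),env.read_grasp_force(),env.read_wrist_force().round(2))
env.move_l([*S,.33],feed=.12)
p=LAB+n*.26
j=solve_ik(p,final(1)); print(p,np.round(env.read_joint_positions(),2),None if j is None else np.round(j,2))
try:
    env.move_l(p,final(1),feed=.08)
except env.IKError as e:
    print("IKError",e)
print(env.read_t(),env.read_tcp_pos(),env.read_ee_rot(),env.read_joint_positions().round(2),env.read_opening())
E
```

```text
7.65 0.025865478399406606 27.715103030204773 [-0.13  0.09 -0.7 ]
[0.49994248 0.00106369 0.2771666 ] [ 0.68  0.39 -0.65  1.51  0.24  1.33  1.09] [ 0.77 -0.06 -0.83  2.2  -0.1   0.46  0.08]
10.9417 [0.50008631 0.00084645 0.2772511 ] [ 2.61787318e+00 -1.84522196e-04  1.63149574e+00] [ 0.69 -0.06 -0.75  2.2  -0.09  0.46  0.06] 0.025949582599414933
```

```bash
python3 - <<'E'
from h import *
print(env.move_l(LAB+n*.192,final(1),feed=.04,guard=5)); env.wait(.6)
print(env.read_t(),env.read_tcp_pos(),LAB+n*.192,env.read_ee_rot(),env.read_opening(),env.read_grasp_force())
A=[]
for nme,(r0,r1,c0,c1) in {"top":(130,230,200,300),"scene":(140,250,190,300)}.items():
    s,P=snap(nme,nme+"1"); pickle.dump((s,P),open(nme+"1.pkl","wb"))
    A.append(cv2.resize(s["image"][r0:r1,c0:c1],(400,400),interpolation=cv2.INTER_CUBIC))
    q=P.reshape(-1,3)-LAB; M=np.column_stack([up,np.cross(n,up),n]); l=q@M
    m=l[(abs(l[:,0])<.03)&(abs(l[:,1])<.035)&(l[:,2]>.02)&(l[:,2]<.25)]
    for a in np.arange(.03,.25,.02):
        k=m[(m[:,2]>=a)&(m[:,2]<a+.02)]
        if len(k): print(nme,round(a,2),len(k),k.mean(0).round(3),k.min(0).round(3),k.max(0).round(3))
cv2.imwrite("pics/fin.png",np.hstack(A)[...,::-1])
E
```

```text
False
13.3917 [0.53388932 0.00314401 0.2182839 ] [0.53387906 0.00313934 0.21827688] [ 2.61795967e+00 -8.94497747e-06  1.63188997e+00] 0.026170335899315875 27.71428406238556
top 0.09 1 [0.005 0.015 0.092] [0.005 0.015 0.092] [0.005 0.015 0.092]
top 0.11 16 [0.013 0.002 0.123] [ 0.01  -0.012  0.113] [0.014 0.011 0.13 ]
top 0.13 6 [ 0.013 -0.006  0.136] [ 0.013 -0.011  0.131] [0.014 0.008 0.147]
top 0.15 1 [0.022 0.005 0.17 ] [0.022 0.005 0.17 ] [0.022 0.005 0.17 ]
top 0.17 8 [ 0.023 -0.001  0.176] [ 0.022 -0.01   0.171] [0.023 0.01  0.18 ]
scene 0.05 22 [-0.01   0.005  0.065] [-0.018 -0.018  0.055] [0.012 0.015 0.07 ]
scene 0.07 36 [-0.009  0.005  0.081] [-0.018 -0.022  0.072] [0.011 0.018 0.089]
scene 0.09 47 [-0.009  0.004  0.1  ] [-0.018 -0.022  0.091] [0.009 0.016 0.11 ]
scene 0.11 32 [-0.007  0.003  0.121] [-0.017 -0.021  0.111] [0.009 0.013 0.13 ]
scene 0.13 32 [-0.006  0.007  0.14 ] [-0.016 -0.015  0.131] [0.011 0.013 0.15 ]
scene 0.15 18 [-0.002  0.01   0.162] [-0.014  0.006  0.152] [0.019 0.012 0.17 ]
scene 0.17 38 [-0.007  0.009  0.18 ] [-0.024 -0.006  0.17 ] [0.019 0.015 0.189]
scene 0.19 31 [-0.     0.011  0.198] [-0.026  0.     0.19 ] [0.02  0.014 0.21 ]
scene 0.21 12 [0.011 0.006 0.218] [ 0.003 -0.003  0.21 ] [0.021 0.013 0.226]
scene 0.23 3 [0.013 0.009 0.242] [0.012 0.006 0.238] [0.013 0.012 0.249]
```

View pics/fin.png

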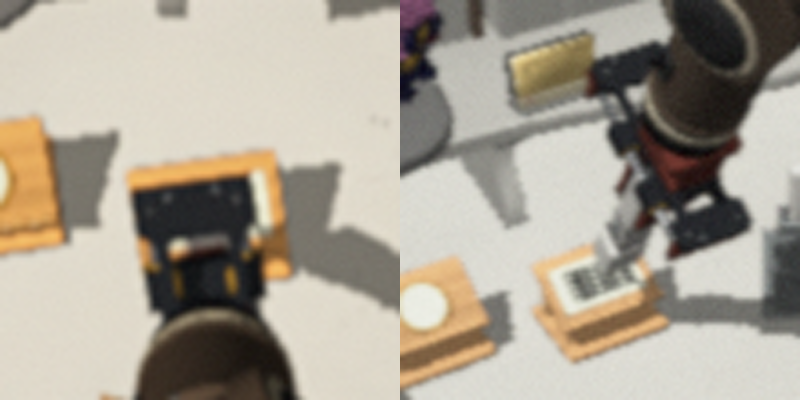

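The picture shows the scanner pointing squarely at the label, with its head at (615,250) in the right half. The measured head is within about 3 mm of the label axis and about 5 cm off, so I'll hand in.

```bash
python3 -c "
from h import *
print(abs(env.read_qd()).max(),env.read_grasp_force(),ticket.sign_off())"
```

```text
the job is handed in; nothing more can be done
0.0010000114837145817 27.714346647262573 None
```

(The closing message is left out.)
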